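Lay a wax block down in the slicing jig

TASK

The purple wax block is standing on end at the open end of the slicing jig. With the fingertips, push it over so that it falls lengthways between the two rails, its top towards the brass stop, then push it along between the rails until its leading end is snug against the stop. Only push it, never lift it off, and leave the green block, the jar and the steel ring cone standing where they are.

Things in the scene. Friction and masses are not known exactly. Their poses are not given: they have to be found in the camera images.
- wax_block: Purple carving-wax block, 32 x 32 x 76 mm, about 100 g, loose, white dot on its top. It starts upright on the jig's base, square to the rails. Origin: centre of its underside as standing; z runs up its length to the dotted top. A level push in its top 25 mm tips it: it falls over by itself once the push point has moved about 35 mm. A push low down may only slide it.
- wax_block_top (a point): Centre of the wax block's dotted top face, 76 mm along its z axis from the origin.
- wax_block_mid (a point): Centre of the wax block, 38 mm along its z axis from the origin. At the start it is 50 to 64 mm from the jig's origin on the open-end side. Tipped over, the block lies 30 to 50 mm short of the stop and slides along with under 2 N.
- jig: Slicing jig fixed to the bench: dark wooden base 176 (x) x 70 (y) x 8 mm, origin at the centre of its underside. x points along the channel from the open end (x = -88 mm) to the brass stop (inner face at x = +76 mm, 12 mm thick, top 42 mm above the bench). Two aluminium rails along x, 38 mm apart inside, each 8 mm thick, tops 18 mm above the bench.
- jig_stop (a point): Point at the middle of the brass stop's inner face, 24 mm above the bench (the height of the middle of the lying block); same axes as the jig.
- green_block: Green wax block, 32 x 32 x 76 mm, standing loose on the bench beside or beyond the jig, origin at the centre of its underside, z up. Leave it alone.
- jar: Small amber jar with black lid, 44 mm across, 55 mm high, loose on the bench, origin at the centre of its underside, z up. Leave it alone.
- ring_cone: Steel ring-sizing cone, foot 40 mm across, 86 mm high, standing loose on the bench, origin at the centre of its underside, z up. Leave it alone.
Mind the look-alikes: they are no part of the job. There is more than one size of the wax_block; the job needs the smaller. Several things look just like the jig: the one meant starts farthest from the robot's base.

How it is judged:
On the way:
1. the purple block is tipped over and lies lengthways between the rails, top towards the stop (angle between wax_block's own z axis and vertical between 1.5 and 1.64 rad and angle between the z axis of wax_block and the x axis of jig, either way round below 0.11 rad and y of wax_block_mid in the frame of jig between -0.005 and 0.005 m and z of wax_block_mid in the frame of jig below 0.028 m and x of wax_block_top in the frame of jig_stop above -0.07 m), for 0.1 s.
At the end, for the whole second after the job is handed in: The purple block lies flat on the jig's base between the rails (within 0.07 rad of level, within 0.11 rad of the channel's direction, centred within 5 mm), its dotted end within 4 mm of the brass stop, at rest; the green block, jar and ring cone stand within 15 mm of where they began (angle between wax_block's own z axis and vertical between 1.5 and 1.64 rad and angle between the z axis of wax_block and the x axis of jig, either way round below 0.11 rad and y of wax_block_mid in the frame of jig between -0.005 and 0.005 m and z of wax_block_mid in the frame of jig below 0.028 m and x of wax_block_top in the frame of jig above 0.072 m and linear speed of wax_block below 0.01 m/s and distance of each of green_block, jar, ring_cone from where it was at the start of the episode below 0.015 m and angle between each of green_block, jar, ring_cone's own z axis and vertical below 0.1 rad); the robot touches nothing.
It fails at once if the purple block is pushed with anything other than the fingers (contact force between the arm and wax_block above 2 N).
It fails at once if the purple block is lifted (z of wax_block_mid in the frame of jig above 0.06 m or (angle between wax_block's own z axis and vertical above 1.3 rad and z of wax_block_mid in the frame of jig above 0.045 m)).
It fails at once if the green block, jar or ring cone is shoved more than 15 mm or tipped (distance of any of green_block, jar, ring_cone from where it was at the start of the episode above 0.015 m or angle between any of green_block, jar, ring_cone's own z axis and vertical above 0.2 rad).
It also fails if it takes over 42 s, if anything falls off the work surface, if the arm or the gripper's body presses on something with over 40 N, if the wrist force passes 120 N, or if a joint passes its speed limit or range.

ROBOT

A 6-joint arm with a two-finger parallel gripper is mounted at the origin on the work surface. World frame = base frame: x ahead of the robot, y to its left, z up, the work surface at z = 0. Lengths are in m, angles in rad, forces in N, time in s.
With the tool pointing down it reaches from about 0.225 to 0.875 m from the base axis. Payload 3.4 kg.
Tool frame: the origin (TCP) lies where the fingers leave the gripper's body, on its centre line; the fingertips stand 73 mm ahead of it and the grasp point (between the pads) lies 54 mm ahead of it (manip.pinch_z is the distance from the TCP to the grasp point, in m); z points along the fingers, y is the line along which they close (so a half turn about z gives the same grasp; the last joint's range is limited). The gripper opens to 85 mm and grips with 20 to 120 N. Pads are 22 mm wide; open, the fingers measure 114 mm over their backs; the gripper's body (76 mm by 85 mm) begins 54 mm behind the grasp point. The pads swing forward as they close: fully open they stand 13 mm farther back than shut.
Start: joints at [-1.381, 0.276, 1.505, -0, 1.361, -0.121], TCP at [0.176, -0.547, 0.304] pointing down, gripper open.
Joint ranges: [-2.89, 2.89], [-0.75, 2.08], [0.22, 2.7], [-1.18, 4.32], [0.11, 2.71], [-2.7, 2.7]. Speed limits (rad/s): [2.57, 2.57, 3.14, 3.14, 3.14, 3.14].

INTERFACE

Orientations are given as a unit quaternion [w, x, y, z].
In Python, from rig import readout, imaging, manip gives the robot as it stands. The module is installed in compiled form; this text tells all that it offers.
- The arm moves only by the tool servo_tool, never from a script. Its argument "moves" is a list of rows, each an object with "dp": the shift along the tool's x, y, z in units of 0.2 m (1.0 is 0.2 m), a list of three; "delta_rot": the turn, a rotation vector about the tool's x, y, z in units of 0.1 rad (1.0 is 0.1 rad), a list of three; "fingers": the opening, from 0 (shut) to 1 (fully open). In form: [{"dp": [dx, dy, dz], "delta_rot": [wx, wy, wz], "fingers": fingers}, ...]. A call has 1 to 5 rows; each row shifts and turns the commanded pose from where the row before left it, along the tool's axes as they then stand; what a row does not reach is not made up. A row lasts 1/10 s, in which the tool goes at most 50 mm and 8.59 degrees, less where a joint would pass 70% of its speed; a pose out of reach is approached as far as the arm can. A call with a number of a shift or a turn outside -1 to 1 is refused whole. A call with a gripper value outside its range is refused whole. The fingers move at their own pace and stop on an object; "force" is the grip in N (left out, the last holds). Time passes only in rows, so rows that do not move let the fingers close. It gives the time, the measured TCP pose, the force, the opening and the grip force at its end, in the units of the state.
- readout.get_state(): the state, without advancing time (a new reading comes with each control period).
- imaging.get_image(name): name is "side" or "top" or "wrist"; returns (picture, depth): 480x640x3 uint8, red, green, blue; 480x640 float32, m along the optical axis (not along the pixel's ray), 0 where there is no reading.
- imaging.calibration(name): a dict with "intrinsics" (3x3 intrinsics, pixels), "dist" ([k1, k2, p1, p2, k3] as OpenCV has them; the pictures are not rectified), "R" (3x3) and "t" (3): a world point X has camera coordinates R X + t; the wrist camera has in their place "hand_eye" (4x4, takes a point from camera to tool coordinates, whose origin is the TCP and whose axes are the flange's). Camera axes: x right, y down, z forward; pixel columns grow to the right and rows downward; lengths in m; the calibration is good to about 2 mm. A picture is of the moment at which its call begins: read the wrist's pose just before it. calibration takes no time and is no camera call.
- manip.sign_off(): hands the job in; it is judged then, once.
The state is a dict: "clock": time; "qpos": joint angles; "qd": joint speeds; "effort": joint torques, N m; "position": TCP position; "ee_rot": TCP orientation; "contact_force": force on the tool from outside, world axes, zero at the start; "moment": the same for the moment, N m; "width": finger opening in m; "gripper_force": force on a finger pad.
Only numpy, scipy, OpenCV 4.12 (cv2) and the standard library are available. Lean on these libraries where they do the work, as an engineer would, in place of code of your own. Each camera call takes 0.05 s, during which the arm holds its last target. There are 200 camera calls.

## Working session

There is one attempt and no reset: what is moved stays moved. The work goes in short steps, Python scripts to look and compute and a tool call to move; the robot and the scene stay as the last step left them, time stands still between calls to the robot, and variables do not carry over. Pictures are saved under pics/ and viewed, at most 10 in all, crops included, and the job is handed in when it is done.

Besides the shell and the picture viewer there is one more tool, called after "Request:" by a JSON object that holds its "op" and its "data". servo_tool: Moves the arm, as the interface text tells. Its arguments: {"type":"object","properties":{"moves":{"type":"array"},"force":{"type":"number"}},"required":["moves"]}

```bash
mkdir -p pics
cat > h.py <<'E'
import numpy as np, cv2
from rig import readout, imaging, manip
def snap(n,f):
    p,d=imaging.get_image(n); cv2.imwrite(f'pics/{f}.png',p[:,:,::-1]); np.save(f'pics/{f}.npy',d); return p,d
def world(n,d,u,v):
    c=imaging.calibration(n); z=np.median([x for x in d[v-1:v+2,u-1:u+2].ravel() if x>0])
    q=cv2.undistortPoints(np.array([[[u,v]]],float),np.array(c["intrinsics"]),np.array(c["dist"]))[0,0]
    return np.array(c["R"]).T@(np.array([q[0]*z,q[1]*z,z])-np.array(c["t"]))
E
python3 - <<'E'
from h import *
snap('top','top0');snap('side','side0')
print(readout.get_state())
E
```

```text
{'clock': 0.1, 'qpos': array([-1.38099967e+00,  2.76549001e-01,  1.50600791e+00,  3.04439885e-05,
        1.36070447e+00, -1.20978562e-01]), 'qd': array([ 0.00074585, -0.00158315, -0.00308234, -0.00031969,  0.00041908,
       -0.00032051]), 'effort': array([ 1.22260601e-03, -4.17699301e+01, -2.46404994e+01, -1.69495206e-04,
        5.86476963e-03,  1.05318020e-05]), 'position': array([ 0.17578166, -0.54710497,  0.30311573]), 'ee_rot': array([-8.34378440e-04,  9.87951767e-01,  1.54759846e-01, -1.38280508e-05]), 'contact_force': array([ 0.0911898 ,  0.17687723, -0.00302936]), 'moment': array([-0.0048488 ,  0.0562876 ,  0.02813561]), 'gripper_force': 0.0, 'width': 0.08559268276267455}
```

View pics/top0.png

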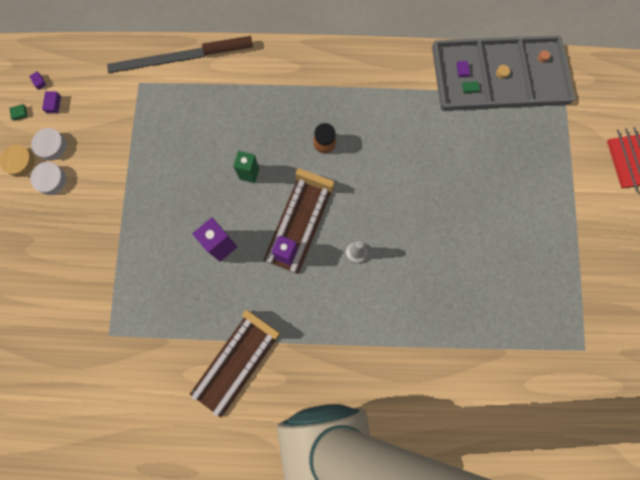

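View pics/side0.png

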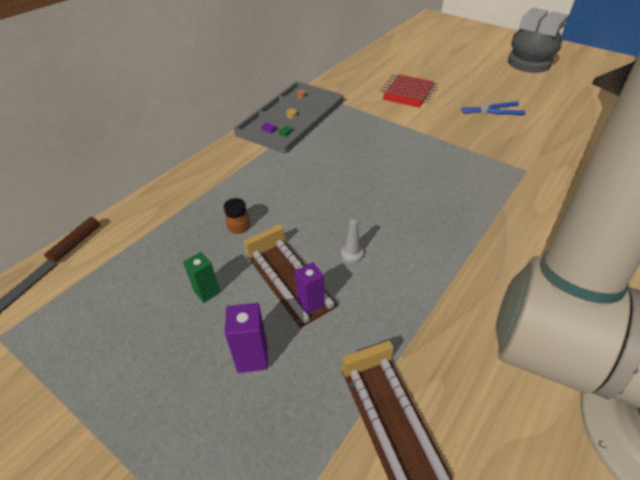

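The top view shows the target jig (stop at about (315,180), open end about (283,265)) with the small purple block at (286,248). The cone is at (358,252), the jar at (325,137), the green block at (246,166) and the big purple decoy at (213,238). Next I'll enlarge this area.

Run:
```python
from h import *
p=cv2.imread('pics/top0.png'); d=np.load('pics/top0.npy')
cv2.imwrite('pics/crop0.png',cv2.resize(p[160:280,250:390],None,fx=5,fy=5,interpolation=cv2.INTER_CUBIC))
for n,u,v in [('bench',400,200),('dot',284,247),('stop L',300,176),('stop R',331,185),('cone',358,246),('jar',325,133),('green',244,160),('big',210,235),('otherstop',260,324)]:
    print(n,world('top',d,u,v).round(4))
```

```text
bench [ 0.5985 -0.0944  0.0026]
dot [0.4867 0.1124 0.0855]
stop L [0.6281 0.0933 0.0365]
stop R [0.6107 0.0364 0.0431]
cone [ 0.4922 -0.0109  0.0867]
jar [0.7053 0.0502 0.0561]
green [0.6407 0.1907 0.0779]
big [0.499  0.2334 0.1057]
otherstop [0.3597 0.1503 0.0439]
```

View pics/crop0.png

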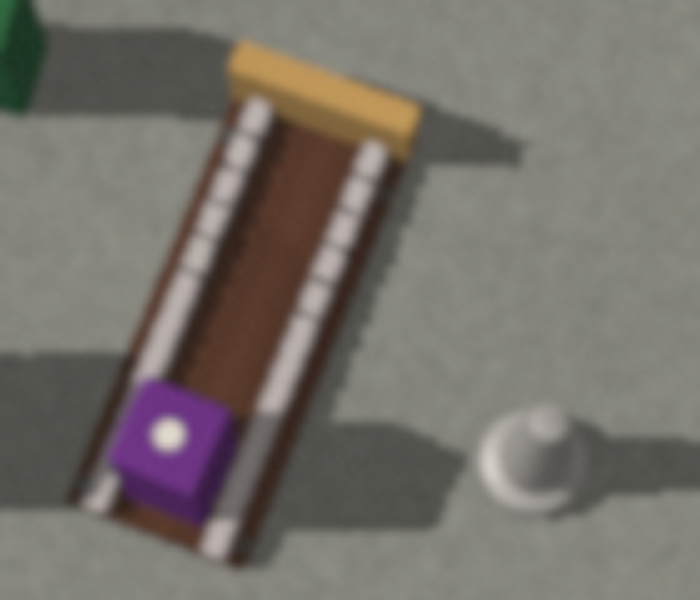

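```bash
cat >> h.py <<'E'
def ray(n,u,v,z):
    c=imaging.calibration(n); R=np.array(c["R"]);t=np.array(c["t"])
    q=cv2.undistortPoints(np.array([[[u,v]]],float),np.array(c["intrinsics"]),np.array(c["dist"]))[0,0]
    o=-R.T@t; r=R.T@np.array([q[0],q[1],1]); return o+r*(z-o[2])/r[2]
E
python3 - <<'E'
from h import *
from scipy.spatial.transform import Rotation as Ro
C=lambda x,y,z: ray('top',250+x/5-.4,160+y/5-.4,z)
lf,ln,rf,rn=C(259,98,.018),C(97,500,.018),C(375,142,.018),C(215,552,.018)
print('lens',np.linalg.norm(lf-ln),np.linalg.norm(rf-rn),'gap',np.linalg.norm(lf-rf),np.linalg.norm(ln-rn))
ax=((lf-ln)+(rf-rn))/2; ax/=np.linalg.norm(ax); yaw=np.arctan2(ax[1],ax[0])
mid=(lf+ln+rf+rn)/4; dot=C(169,435,.084)
sl,sr=C(240,42,.042),C(420,105,.042); print('stop back mid',(sl+sr)/2, 'yaw from stop',np.arctan2(*((sl-sr)[1::-1]))-np.pi/2)
y=np.array([-ax[1],ax[0],0])
print('yaw',yaw,'ax',ax,'mid',mid,'dot',dot)
for n,q in [('dot',dot),('stopback',(sl+sr)/2),('lf',lf),('ln',ln)]: print(n,(q-mid)@ax,(q-mid)@y)
c=[C(*k,.084) for k in [(155,378),(237,415),(190,498),(112,458)]]
print('block c',np.mean(c,0),[np.round(k,4) for k in c])
s=readout.get_state(); R=Ro.from_quat(s['ee_rot'],scalar_first=True).as_matrix()
print(R.round(3),np.arctan2(R[1,0],R[0,0]),np.arctan2(R[1,1],R[0,1]))
E
```

```text
lens 0.16163796176248538 0.1633614992129419 gap 0.04637557346005982 0.04659253897675443
stop back mid [0.63046097 0.06495114 0.042     ] yaw from stop -0.32006090165321543
yaw -0.3278201319582252 ax [ 0.94674647 -0.32198001  0.        ] mid [0.54337444 0.09569766 0.018     ] dot [0.48762824 0.11352724 0.084     ]
dot -0.05851828919016713 -0.0010690767807763277
stopback 0.09234862561784637 -0.0010690406931064857
lf 0.08165044527231778 0.02318432620615535
ln -0.07998749780695825 0.023262042558423884
block c [0.48697012 0.11199126 0.084     ] [array([0.5069, 0.1192, 0.084 ]), array([0.4952, 0.0911, 0.084 ]), array([0.4666, 0.1055, 0.084 ]), array([0.4792, 0.1322, 0.084 ])]
[[ 0.952  0.306 -0.   ]
 [ 0.306 -0.952  0.002]
 [ 0.    -0.002 -1.   ]] 0.31076865111487945 -1.2600272939619894
```

Request:
{"op": "servo_tool", "data": {"moves": [{"dp":[0,0,0],"delta_rot":[0,0,1],"fingers":0},{"dp":[0,0,0],"delta_rot":[0,0,1],"fingers":0},{"dp":[0,0,0],"delta_rot":[0,0,1],"fingers":0},{"dp":[0,0,0],"delta_rot":[0,0,1],"fingers":0},{"dp":[0,0,0],"delta_rot":[0,0,1],"fingers":0}]}}

```text
clock: 0.6
position: [0.1758, -0.5472, 0.3034]
ee_rot: [-0.001, 0.995, -0.097, -0.0]
contact_force: [-0.0, -0.5, 0.9]
width: 0.0123
gripper_force: 0.0
```

Request:
{"op": "servo_tool", "data": {"moves": [{"dp":[0,0,0],"delta_rot":[0,0,1],"fingers":0},{"dp":[0,0,0],"delta_rot":[0,0,0.4],"fingers":0},{"dp":[0,-0.2,0],"delta_rot":[0,0,0],"fingers":0},{"dp":[0,-0.2,0],"delta_rot":[0,0,0],"fingers":0},{"dp":[0,-0.2,0],"delta_rot":[0,0,0],"fingers":0}]}}

```text
clock: 1.1
position: [0.2147, -0.4325, 0.3032]
ee_rot: [-0.001, 0.986, -0.164, -0.0]
contact_force: [-0.3, -0.1, 0.1]
width: -0.0003
gripper_force: 0.0
```

Request:
{"op": "servo_tool", "data": {"moves": [{"dp":[0,-0.2,0],"delta_rot":[0,0,0],"fingers":0},{"dp":[0,-0.2,0],"delta_rot":[0,0,0],"fingers":0},{"dp":[0,-0.2,0],"delta_rot":[0,0,0],"fingers":0},{"dp":[0,-0.2,0],"delta_rot":[0,0,0],"fingers":0},{"dp":[0,-0.2,0],"delta_rot":[0,0,0],"fingers":0}]}}

```text
clock: 1.6
position: [0.2793, -0.2429, 0.3037]
ee_rot: [-0.0, 0.986, -0.164, -0.0]
contact_force: [0.6, 0.2, 0.4]
width: -0.0001
gripper_force: 0.0
```

Request:
{"op": "servo_tool", "data": {"moves": [{"dp":[0,-0.2,0],"delta_rot":[0,0,0],"fingers":0},{"dp":[0,-0.2,0],"delta_rot":[0,0,0],"fingers":0},{"dp":[0,-0.2,0],"delta_rot":[0,0,0],"fingers":0},{"dp":[0,-0.2,0],"delta_rot":[0,0,0],"fingers":0},{"dp":[0,-0.2,0],"delta_rot":[0,0,0],"fingers":0}]}}

```text
clock: 2.1
position: [0.3439, -0.0537, 0.3038]
ee_rot: [0.0, 0.986, -0.164, 0.0]
contact_force: [1.1, 0.7, -0.5]
width: -0.0001
gripper_force: 0.0
```

```bash
cat > where.py <<'E'
from h import *
from scipy.spatial.transform import Rotation as Ro
import sys
yaw=-0.325; mid=np.array([.54337,.0957]); a=np.array([np.cos(yaw),np.sin(yaw)]); y=np.array([-a[1],a[0]])
s=readout.get_state(); R=Ro.from_quat(s['ee_rot'],scalar_first=True).as_matrix(); p=s['position']
e=p[:2]-mid
print('t',s['clock'],'along',(e@a).round(4),'lat(left+)',(e@y).round(4),'z',p[2].round(4),'tip z',(p[2]-.073).round(4),'yaw err',np.round(np.arctan2(R[1,0],R[0,0])-yaw,4),'tilt',R[:2,2].round(3),'q',s['qpos'].round(2),'F',s['contact_force'].round(2),'w',s['width'])
E
python3 where.py
```

```text
t 2.1 along -0.1414 lat(left+) -0.2053 z 0.3038 tip z 0.2308 yaw err -0.0045 tilt [ 0. -0.] q [-0.36 -0.08  1.92 -0.    1.3   1.54] F [ 1.11  0.72 -0.53] w -0.0001409152428240061
```

Request:
{"op": "servo_tool", "data": {"moves": [{"dp":[0,-0.2,0],"delta_rot":[0,0,0],"fingers":0},{"dp":[0,-0.2,0],"delta_rot":[0,0,0],"fingers":0},{"dp":[0,-0.2,0],"delta_rot":[0,0,0],"fingers":0},{"dp":[0,-0.2,0],"delta_rot":[0,0,0],"fingers":0},{"dp":[0,-0.2,0],"delta_rot":[0,0,0],"fingers":0}]}}

```text
clock: 2.6
position: [0.4086, 0.1356, 0.3037]
ee_rot: [0.0, 0.987, -0.164, -0.0]
contact_force: [0.7, -0.2, 0.5]
width: 0.0002
gripper_force: 0.0
```

Request:
{"op": "servo_tool", "data": {"moves": [{"dp":[0,0,0.2],"delta_rot":[0,0,0],"fingers":0},{"dp":[0,0,0.2],"delta_rot":[0,0,0],"fingers":0},{"dp":[0,0,0.2],"delta_rot":[0,0,0],"fingers":0},{"dp":[0,0,0.2],"delta_rot":[0,0,0],"fingers":0},{"dp":[0,0,0],"delta_rot":[0,0,0],"fingers":0}]}}

```text
clock: 3.1
position: [0.4047, 0.1333, 0.1398]
ee_rot: [0.002, 0.986, -0.164, -0.006]
contact_force: [-1.3, -0.1, -0.0]
width: -0.0
gripper_force: 0.0
```

Run:
```python
import where
from h import *
p,d=snap('side','s1'); cv2.imwrite('pics/s1c.png',cv2.resize(p[200:360,200:400,::-1],None,fx=3.5,fy=3.5,interpolation=cv2.INTER_CUBIC))
```

```text
t 3.1 along -0.1434 lat(left+) -0.0087 z 0.1398 tip z 0.0668 yaw err -0.0041 tilt [-0.012 -0.002] q [ 0.15  0.23  2.05 -0.    0.88  2.05] F [-1.28 -0.14 -0.  ] w -9.717403250870434e-07
```

View pics/s1c.png

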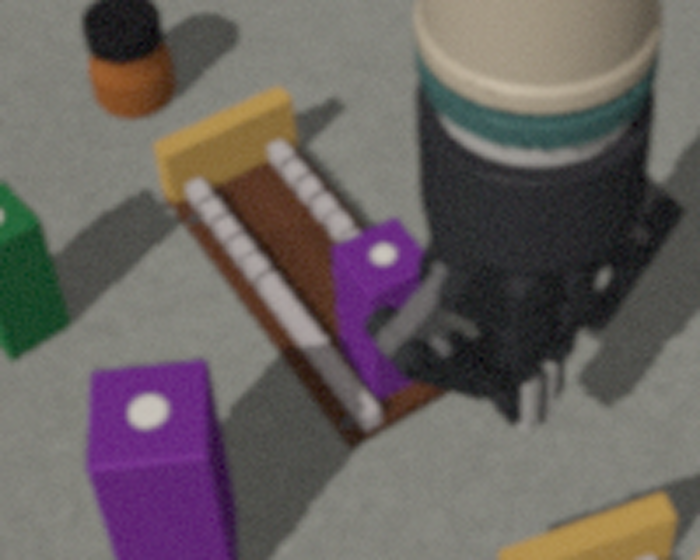

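Request:
{"op": "servo_tool", "data": {"moves": [{"dp":[0,-0.04,0],"delta_rot":[0,0,0],"fingers":0},{"dp":[0.1,0,0],"delta_rot":[0,0,0],"fingers":0},{"dp":[0.1,0,0],"delta_rot":[0,0,0],"fingers":0},{"dp":[0,0,0],"delta_rot":[0,0,0],"fingers":0},{"dp":[0,0,0],"delta_rot":[0,0,0],"fingers":0}]}}

```text
clock: 3.65
position: [0.4498, 0.1288, 0.1455]
ee_rot: [-0.0, 0.986, -0.164, 0.001]
contact_force: [-0.5, -0.9, -0.4]
width: 0.0001
gripper_force: 0.0
```

```bash
python3 where.py
```

```text
t 3.65 along -0.0992 lat(left+) 0.0015 z 0.1455 tip z 0.0725 yaw err -0.0047 tilt [0.003 0.001] q [0.13 0.27 1.96 0.   0.91 2.03] F [-0.47 -0.87 -0.36] w 5.008657673502024e-05
```

Request:
{"op": "servo_tool", "data": {"moves": [{"dp":[0,0.01,0.02],"delta_rot":[0,0,0],"fingers":0},{"dp":[0.04,0,0],"delta_rot":[0,0,0],"fingers":0},{"dp":[0.04,0,0],"delta_rot":[0,0,0],"fingers":0},{"dp":[0.04,0,0],"delta_rot":[0,0,0],"fingers":0},{"dp":[0.04,0,0],"delta_rot":[0,0,0],"fingers":0}]}}

```text
clock: 4.15
position: [0.4796, 0.116, 0.1399]
ee_rot: [0.0, 0.986, -0.164, 0.0]
contact_force: [-0.3, 0.2, 0.2]
width: -0.0001
gripper_force: 0.0
```

Request:
{"op": "servo_tool", "data": {"moves": [{"dp":[0.04,0,0],"delta_rot":[0,0,0],"fingers":0},{"dp":[0.04,0,0],"delta_rot":[0,0,0],"fingers":0},{"dp":[0.03,0,0],"delta_rot":[0,0,0],"fingers":0},{"dp":[0,0,0],"delta_rot":[0,0,0],"fingers":0},{"dp":[0,0,0],"delta_rot":[0,0,0],"fingers":0}]}}

```text
clock: 4.65
position: [0.4993, 0.1091, 0.1397]
ee_rot: [0.0, 0.986, -0.164, -0.0]
contact_force: [0.4, 0.3, 0.6]
width: 0.0004
gripper_force: 0.0
```

Run:
```python
import where
from h import *
p,d=snap('side','s2'); cv2.imwrite('pics/s2c.png',cv2.resize(p[200:360,200:400,::-1],None,fx=3.5,fy=3.5,interpolation=cv2.INTER_CUBIC))
```

```text
t 4.65 along -0.046 lat(left+) -0.0014 z 0.1397 tip z 0.0667 yaw err -0.0045 tilt [-0.001 -0.   ] q [0.08 0.33 1.88 0.   0.93 1.98] F [0.44 0.29 0.61] w 0.00039140119170452735
```

View pics/s2c.png

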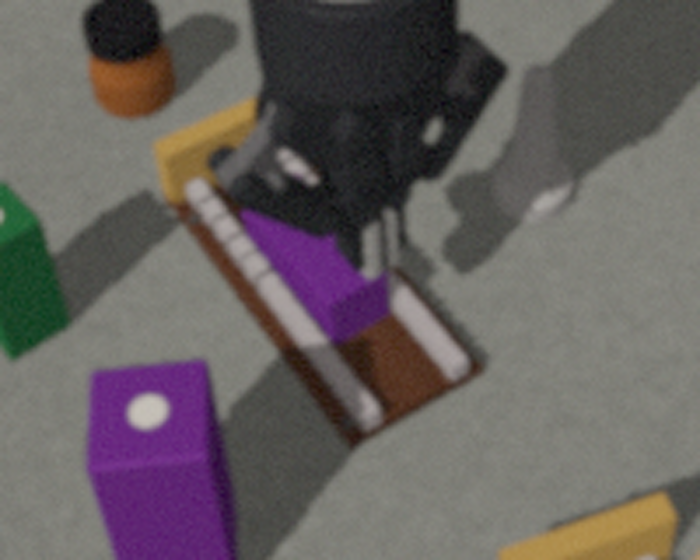

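The block lies in the channel with its rear end at crop (355,310). Next I'll back off, go down behind it and push.

Request:
{"op": "servo_tool", "data": {"moves": [{"dp":[-0.1,0,0],"delta_rot":[0,0,0],"fingers":0},{"dp":[-0.1,0,0],"delta_rot":[0,0,0],"fingers":0},{"dp":[-0.1,0,0],"delta_rot":[0,0,0],"fingers":0},{"dp":[0,0,0],"delta_rot":[0,0,0],"fingers":0},{"dp":[0,0,0],"delta_rot":[0,0,0],"fingers":0}]}}

```text
clock: 5.2
position: [0.443, 0.1287, 0.1402]
ee_rot: [-0.0, 0.987, -0.163, 0.001]
contact_force: [1.0, -0.1, 0.6]
width: 0.0002
gripper_force: 0.0
```

Request:
{"op": "servo_tool", "data": {"moves": [{"dp":[0,0,0.07],"delta_rot":[0,0,0],"fingers":0},{"dp":[0,0,0.07],"delta_rot":[0,0,0],"fingers":0},{"dp":[0,0,0.06],"delta_rot":[0,0,0],"fingers":0},{"dp":[0,0,0],"delta_rot":[0,0,0],"fingers":0},{"dp":[0,0,0],"delta_rot":[0,0,0],"fingers":0}]}}

```text
clock: 5.7
position: [0.4438, 0.1284, 0.0999]
ee_rot: [0.0, 0.986, -0.164, 0.0]
contact_force: [1.3, -0.8, -0.2]
width: 0.0001
gripper_force: 0.0
```

```bash
python3 where.py
```

```text
t 5.7 along -0.1048 lat(left+) -0.0009 z 0.0999 tip z 0.0269 yaw err -0.0046 tilt [ 0.001 -0.   ] q [ 0.13  0.33  2.03 -0.    0.78  2.03] F [ 1.26 -0.84 -0.16] w 6.479807265675545e-05
```

Request:
{"op": "servo_tool", "data": {"moves": [{"dp":[0.07,0,0.01],"delta_rot":[0,0,0],"fingers":0},{"dp":[0.07,0,0],"delta_rot":[0,0,0],"fingers":0},{"dp":[0.06,0,0],"delta_rot":[0,0,0],"fingers":0},{"dp":[0.04,0,0],"delta_rot":[0,0,0],"fingers":0},{"dp":[0.03,0,0],"delta_rot":[0,0,0],"fingers":0}]}}

```text
clock: 6.2
position: [0.4951, 0.1106, 0.098]
ee_rot: [-0.0, 0.986, -0.164, 0.0]
contact_force: [0.1, 0.2, -0.7]
width: -0.0003
gripper_force: 0.0
```

Request:
{"op": "servo_tool", "data": {"moves": [{"dp":[0.03,0,0],"delta_rot":[0,0,0],"fingers":0},{"dp":[0.03,0,0],"delta_rot":[0,0,0],"fingers":0},{"dp":[0.03,0,0],"delta_rot":[0,0,0],"fingers":0},{"dp":[0.02,0,0],"delta_rot":[0,0,0],"fingers":0},{"dp":[0,0,0],"delta_rot":[0,0,0],"fingers":0}]}}

```text
clock: 6.7
position: [0.5153, 0.1038, 0.0979]
ee_rot: [-0.0, 0.986, -0.164, 0.0]
contact_force: [-0.5, 0.1, 0.0]
width: -0.0001
gripper_force: 0.0
```

```bash
python3 where.py
```

```text
t 6.7 along -0.0292 lat(left+) -0.0012 z 0.0979 tip z 0.0249 yaw err -0.0044 tilt [ 0.001 -0.   ] q [ 0.07  0.4   1.9  -0.    0.84  1.97] F [-0.54  0.05  0.05] w -0.00012862328058632817
```

Request:
{"op": "servo_tool", "data": {"moves": [{"dp":[0.015,0,0],"delta_rot":[0,0,0],"fingers":0},{"dp":[0.015,0,0],"delta_rot":[0,0,0],"fingers":0},{"dp":[0.01,0,0],"delta_rot":[0,0,0],"fingers":0},{"dp":[0,0,0],"delta_rot":[0,0,0],"fingers":0}]}}

```text
clock: 7.1
position: [0.5226, 0.1013, 0.0979]
ee_rot: [0.0, 0.986, -0.164, 0.0]
contact_force: [-0.2, 1.2, 0.5]
width: -0.0
gripper_force: 0.0
```

Request:
{"op": "servo_tool", "data": {"moves": [{"dp":[0.01,0,0],"delta_rot":[0,0,0],"fingers":0},{"dp":[0,0,0],"delta_rot":[0,0,0],"fingers":0}]}}

```text
clock: 7.3
position: [0.5243, 0.1007, 0.0979]
ee_rot: [0.0, 0.986, -0.164, 0.0]
contact_force: [-0.5, 0.1, -0.3]
width: 0.0001
gripper_force: 0.0
```

Run:
```python
import where
from h import *
p,d=snap('side','s3'); cv2.imwrite('pics/s3c.png',cv2.resize(p[200:360,200:400,::-1],None,fx=3.5,fy=3.5,interpolation=cv2.INTER_CUBIC))
```

```text
t 7.3 along -0.0196 lat(left+) -0.0014 z 0.0979 tip z 0.0249 yaw err -0.0042 tilt [ 0. -0.] q [ 0.06  0.41  1.88 -0.    0.85  1.96] F [-0.47  0.1  -0.29] w 9.73408257291221e-05
```

View pics/s3c.png

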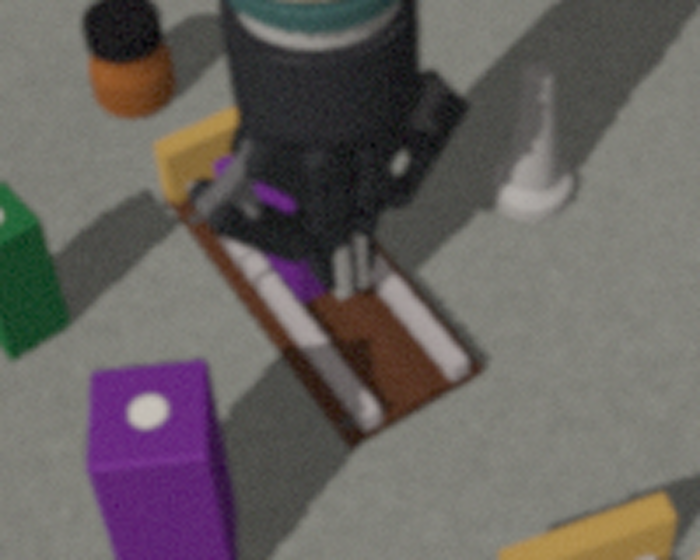

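The block is being pushed straight and its leading end is near the stop (crop about (225,165)). I'll continue in small steps until the force rises.

Request:
{"op": "servo_tool", "data": {"moves": [{"dp":[0.01,0,0],"delta_rot":[0,0,0],"fingers":0},{"dp":[0,0,0],"delta_rot":[0,0,0],"fingers":0}]}}

```text
clock: 7.55
position: [0.5263, 0.1, 0.0979]
ee_rot: [0.0, 0.986, -0.164, 0.0]
contact_force: [-0.2, -1.0, -0.4]
width: -0.0
gripper_force: 0.0
```

Request:
{"op": "servo_tool", "data": {"moves": [{"dp":[0.01,0,0],"delta_rot":[0,0,0],"fingers":0},{"dp":[0,0,0],"delta_rot":[0,0,0],"fingers":0}]}}

```text
clock: 7.75
position: [0.5282, 0.0994, 0.0979]
ee_rot: [0.0, 0.986, -0.164, 0.0]
contact_force: [0.3, 0.5, 0.2]
width: 0.0004
gripper_force: 0.0
```

Request:
{"op": "servo_tool", "data": {"moves": [{"dp":[0.01,0,0],"delta_rot":[0,0,0],"fingers":0},{"dp":[0,0,0],"delta_rot":[0,0,0],"fingers":0}]}}

```text
clock: 7.95
position: [0.5301, 0.0987, 0.0979]
ee_rot: [0.0, 0.986, -0.164, 0.0]
contact_force: [-0.1, 0.8, -0.5]
width: -0.0003
gripper_force: 0.0
```

Request:
{"op": "servo_tool", "data": {"moves": [{"dp":[0.01,0,0],"delta_rot":[0,0,0],"fingers":0},{"dp":[0,0,0],"delta_rot":[0,0,0],"fingers":0}]}}

```text
clock: 8.15
position: [0.532, 0.098, 0.0979]
ee_rot: [0.0, 0.986, -0.164, 0.0]
contact_force: [-0.1, -0.5, -0.5]
width: 0.0
gripper_force: 0.0
```

Request:
{"op": "servo_tool", "data": {"moves": [{"dp":[0.01,0,0],"delta_rot":[0,0,0],"fingers":0},{"dp":[0,0,0],"delta_rot":[0,0,0],"fingers":0}]}}

```text
clock: 8.35
position: [0.5339, 0.0974, 0.0979]
ee_rot: [0.0, 0.986, -0.164, 0.0]
contact_force: [0.3, -0.2, 0.5]
width: -0.0
gripper_force: 0.0
```

Request:
{"op": "servo_tool", "data": {"moves": [{"dp":[0.01,0,0],"delta_rot":[0,0,0],"fingers":0},{"dp":[0,0,0],"delta_rot":[0,0,0],"fingers":0}]}}

```text
clock: 8.55
position: [0.5358, 0.0968, 0.0979]
ee_rot: [0.0, 0.986, -0.164, 0.0]
contact_force: [0.1, -1.6, -0.0]
width: 0.0002
gripper_force: 0.0
```

Run:
```python
import where
from h import *
p,d=snap('side','s4'); a=cv2.resize(p[210:310,230:330,::-1],None,fx=5,fy=5,interpolation=cv2.INTER_CUBIC)
cv2.imwrite('pics/s4c.png',a)
```

```text
t 8.55 along -0.0075 lat(left+) -0.0014 z 0.0979 tip z 0.0249 yaw err -0.0042 tilt [ 0.001 -0.   ] q [ 0.05  0.43  1.86 -0.    0.86  1.95] F [ 0.15 -1.6  -0.  ] w 0.00019091079429804953
```

View pics/s4c.png

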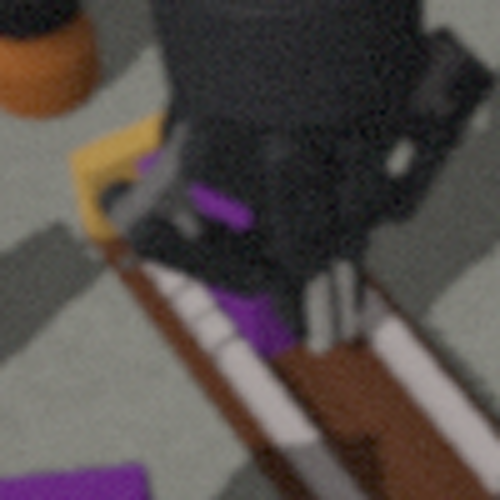

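The fingers are at the block's rear face (crop (280,345)). The gripper hides the gap at the stop, and there is no reaction force yet, so I'll keep pushing.

Request:
{"op": "servo_tool", "data": {"moves": [{"dp":[0.01,0,0],"delta_rot":[0,0,0],"fingers":0},{"dp":[0,0,0],"delta_rot":[0,0,0],"fingers":0}]}}

```text
clock: 8.8
position: [0.5368, 0.0963, 0.0978]
ee_rot: [0.0, 0.986, -0.164, -0.001]
contact_force: [-2.1, 0.5, 1.5]
width: -0.0
gripper_force: 1.0
```

Request:
{"op": "servo_tool", "data": {"moves": [{"dp":[0.01,0,0],"delta_rot":[0,0,0],"fingers":0},{"dp":[0,0,0],"delta_rot":[0,0,0],"fingers":0}]}}

```text
clock: 9.0
position: [0.5371, 0.0962, 0.0976]
ee_rot: [-0.0, 0.986, -0.164, -0.003]
contact_force: [-5.3, 1.8, 3.8]
width: 0.0002
gripper_force: 3.0
```

The force rises and the tool has stalled, so the block is against the stop. I'll back off, raise the arm and check.

Request:
{"op": "servo_tool", "data": {"moves": [{"dp":[-0.02,0,0],"delta_rot":[0,0,0],"fingers":0},{"dp":[-0.1,0,0],"delta_rot":[0,0,0],"fingers":0},{"dp":[-0.15,0,0],"delta_rot":[0,0,0],"fingers":0},{"dp":[-0.15,0,0],"delta_rot":[0,0,0],"fingers":0},{"dp":[0,0,-0.2],"delta_rot":[0,0,0],"fingers":0}]}}

```text
clock: 9.5
position: [0.4508, 0.1225, 0.1334]
ee_rot: [0.003, 0.987, -0.163, -0.009]
contact_force: [-0.1, -0.4, -0.5]
width: 0.0001
gripper_force: 0.0
```

Request:
{"op": "servo_tool", "data": {"moves": [{"dp":[0,0,-0.2],"delta_rot":[0,0,0],"fingers":0},{"dp":[0,0,-0.2],"delta_rot":[0,0,0],"fingers":0},{"dp":[-0.2,0,-0.2],"delta_rot":[0,0,0],"fingers":0},{"dp":[0,0,0],"delta_rot":[0,0,0],"fingers":0},{"dp":[0,0,0],"delta_rot":[0,0,0],"fingers":0}]}}

```text
clock: 10.0
position: [0.4267, 0.1342, 0.2542]
ee_rot: [-0.0, 0.987, -0.163, 0.002]
contact_force: [-0.1, -0.9, 0.4]
width: -0.0002
gripper_force: 0.0
```

Run:
```python
import where
from h import *
p,d=snap('side','s5'); a=cv2.resize(p[190:310,170:370,::-1],None,fx=3.9,fy=3.9,interpolation=cv2.INTER_CUBIC)
cv2.imwrite('pics/s5c.png',a)
```

```text
t 10.0 along -0.1229 lat(left+) -0.0008 z 0.2542 tip z 0.1812 yaw err -0.0034 tilt [ 0.004 -0.   ] q [ 0.15  0.12  1.84 -0.    1.18  2.05] F [-0.14 -0.95  0.39] w -0.00015255207618431488
```

View pics/s5c.png

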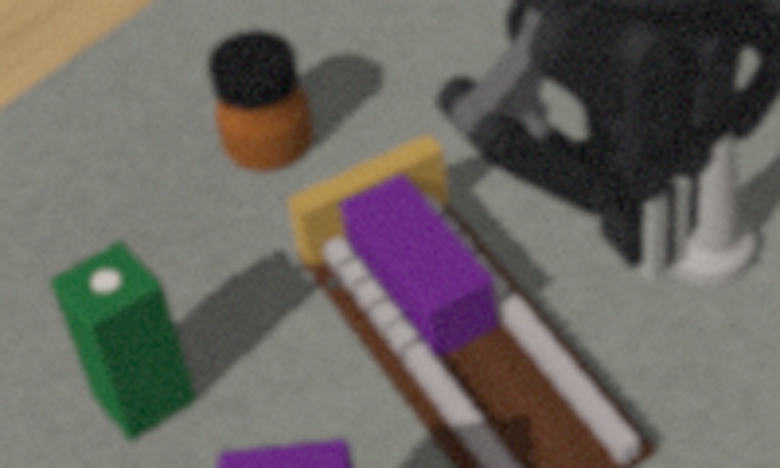

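The block lies flat between the rails with its end against the brass stop (crop about (370,188)). The jar, green block and cone are standing where they were.

```bash
python3 -c "
from rig import manip; print(manip.sign_off())"
```

```text
the job is handed in; nothing more can be done
None
```

I tipped the purple block over into the channel, pushed it up against the brass stop and handed the job in at about 10 s; no verdict came back, but the last picture shows it snug and the green block, jar and cone still standing in place.

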